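Set the sample grinder to the red dot and purge it

ROBOT

A 6-joint arm with a two-finger parallel gripper is mounted at the origin on the work surface. World frame = base frame: x ahead of the robot, y to its left, z up, the work surface at z = 0. Lengths are in m, angles in degrees, forces in N, time in s.
With the tool pointing down it reaches from about 0.2 to 0.875 m from the base axis. Payload 3.4 kg.
Tool frame: the origin (TCP) lies midway between the tips of the shut fingers; the grasp point (between the pads) lies 19 mm behind it; z points along the fingers, y is the line along which they close (so a half turn about z gives the same grasp; the last joint's range is limited). The gripper opens to 94 mm and grips with 3 to 60 N. Pads are 16 mm wide; open, the fingers measure 119 mm over their backs; the gripper's body (75 mm by 177 mm) begins 78 mm behind the grasp point.
Start: joints at [-78.151, 15.808, 86.224, -0, 77.962, -6.933], TCP at [0.185, -0.544, 0.205] pointing down, gripper open.
Joint ranges: [-165.64, 165.64], [-43.16, 119.46], [12.63, 154.43], [-67.54, 247.53], [6.08, 155.33], [-154.97, 154.97]. Speed limits (degrees/s): [147.25, 147.25, 180, 180, 180, 180].

INTERFACE

Orientations are given as a 3x3 rotation matrix whose columns are the frame's x, y, z axes.
In Python, from station import telemetry, cams, finish_job gives the robot as it stands. The module is installed in compiled form; this text tells all that it offers.
- The arm moves only by the tool jog_arm, never from a script. Its argument "commands" is a list of rows, each a list of 3 entries, a list of its own where there are three numbers: the shift along the world's x, y, z normalised to -1 to 1, where 1 is 15 cm, then the turn, a rotation vector about the world's x, y, z normalised to -1 to 1, where 1 is 120 degrees, then the opening, from -1 (shut) to 1 (fully open), so that 0 is half open. In form: [[[x, y, z], [rx, ry, rz], jaw], ...]. A call has 1 to 8 rows; each row is the pose to reach, as a shift and turn from the pose commanded when the call began; what a row does not reach only later rows make up. A row lasts 1/8 s, in which the tool goes at most 62.5 mm and 10.7 degrees, less where a joint would pass 70% of its speed; a pose out of reach is approached as far as the arm can. A call with a number of a shift or a turn outside -1 to 1 is refused whole. A call with a gripper value outside its range is refused whole. The fingers move at their own pace and stop on an object; "grip_force" is the grip in N (left out, the last holds). Time passes only in rows, so rows that repeat a pose let the fingers close. It gives the time, the measured TCP pose, the force, the opening and the grip force at its end, in the units of the state.
- telemetry.get_obs(): the state, without advancing time (a new reading comes with each control period).
- cams.snapshot(name): name is "scene" or "top" or "wrist"; returns a dict with "frame" (384x512x3 uint8, red, green, blue), "camera_matrix" (3x3 intrinsics, pixels), "rvec" (rotation vector, rad) and "tvec" (3), from world to camera coordinates, as OpenCV has them; the wrist camera has in their place "hand_eye" (4x4, takes a point from camera to tool coordinates, whose origin is the TCP and whose axes are the flange's). Camera axes: x right, y down, z forward; pixel columns grow to the right and rows downward; lengths in m; the calibration is good to about 2 mm. The wrist camera is an equidistant fisheye: a pixel r from the principal point sees the ray r / f radians off the axis. A picture is of the moment at which its call begins: read the wrist's pose just before it. There is no depth.
- finish_job(): hands the job in; it is judged then, once.
The state is a dict: "time": time; "q": joint angles; "qvel": joint speeds; "joint_efforts": joint torques, N m; "tool_pos": TCP position; "orientation": TCP orientation; "contact_force": force on the tool from outside, world axes, zero at the start; "torque": the same for the moment, N m; "grip_width": finger opening in m; "grip_force": force on a finger pad.
Only numpy, scipy, OpenCV 4.12 (cv2) and the standard library are available. Lean on these libraries where they do the work, as an engineer would, in place of code of your own. Each camera call takes 0.05 s, during which the arm holds its last target. There are 200 camera calls.

TASK

Get the coffee grinder ready for the next cupping sample. Without gripping anything, gently push its adjusting lever round with a fingertip until the black pointer stands on the red dot and leave it there, then press the green button right down and let it go, to purge the burrs. Do not disturb the cup under the spout or the other things standing about the grinder.

Things in the scene. Friction and masses are not known exactly. Their poses are not given: they have to be found in the camera images.
- grinder: Fixed bench coffee grinder: white body, dark base 300 x 150 mm. Origin on the table, under the vertical burr axis; its x axis points to the rear, away from the spout, y to its left, z up. A white housing at the rear (x 10 to 160, y -52 to 52 mm, top 215 mm high) carries the button; a chute at the front (42 mm wide, to x -117 mm, top 223 mm high) ends in a spout over the cup.
- ring_center (a point): On the burr axis, 240 mm above the table: centre of the top face of the fixed aluminium scale ring, 160 mm across. Above it turn together the black collar (radius 52 mm, top 266 mm above the table), a clear hopper on it (radius 36 mm, top 300 mm), the lever and the pointer.
- lever (a joint): Collar angle, rad, 0 to 1.85 between end stops, growing anticlockwise from above. From the burr axis the lever points in direction 3.787 + value, anticlockwise from the grinder's x axis (at 0.925: to -y, its right), the pointer in direction 2.217 + value (at 0.925: to -x, the front). Friction of 0.35 N m (3.5 N at 100 mm from the axis) holds it wherever it is left.
- lever_ball (a point): Centre of the black ball, 24 mm across, at the end of the lever, 128 mm from the burr axis and 254 mm above the table. Between the ball and the collar the lever is a level bare steel rod 10 mm thick, its middle also 254 mm above the table.
- pointer_tip (a point): Tip of the black pointer, 68 mm from the burr axis, 8 mm wide narrowing to 4 mm, out from the collar just above the scale ring (244 mm above the table).
- dot_red: Red sticker, 12 mm across, flat on the scale ring, centre 68 mm from the burr axis: the setting wanted. Origin at its centre. It can stand at any of four places of the scale.
- dot_blue: Blue sticker like the red one, another setting.
- dot_yellow: Yellow sticker like the red one, another setting.
- dot_white: White sticker like the red one, another setting.
- button (a joint): Travel of the green push button, m: 0 up, 0.006 fully down (takes 5 N); it springs back. It moves straight down.
- button_top (a point): Centre of the top face of the green button, 26 mm across, on the rear housing, 115 mm behind the burr axis, facing up.
- dosing_cup: Loose steel cup, 56 mm across and 80 mm high, standing on the cup mat under the spout. Origin under its middle. To be left alone.
- sample_tin: Loose round tin, 72 mm across and 100 mm high, on the table to the left of the grinder. Origin under its middle. To be left alone.
- cupping_bowl: Loose white bowl, 90 mm across and 65 mm high, on the table to the right of the grinder. Origin under its middle. To be left alone.
- brush: Loose cleaning brush, 160 mm long, lying on the table at the right front of the grinder. Origin under its middle. To be left alone.

How it is judged (in metres and radians):
On the way, in this order (a step that is already met when the one before it is completed fails the run):
1. the black pointer has been pushed onto the red dot and rests there (horizontal distance between pointer_tip and dot_red below 0.006 m and velocity of joint lever between -0.05 and 0.05 rad/s), for 0.3 s.
2. the green button is pressed right down, with the pointer still on the red dot (value of joint button above 0.0045 m and horizontal distance between pointer_tip and dot_red below 0.006 m), for 0.1 s.
At the end, for the whole second after the job is handed in: The pointer's tip is within 6 mm of the centre of the red dot (that is, on the dot) and at rest; the button is up again; cup, tin, bowl and brush are where they were (cup within 15 mm, the others within 20 mm) (horizontal distance between pointer_tip and dot_red below 0.006 m and velocity of joint lever between -0.02 and 0.02 rad/s and value of joint button below 0.0015 m and distance of dosing_cup from where it was at the start of the episode below 0.015 m and distance of each of sample_tin, cupping_bowl, brush from where it was at the start of the episode below 0.02 m); the robot touches nothing.
It fails at once if the cup under the spout is shifted by 15 mm or lifted or tipped (distance of dosing_cup from where it was at the start of the episode above 0.015 m or angle between dosing_cup's own z axis and vertical above 0.3 rad).
It fails at once if the tin, bowl or brush is shifted by 20 mm, lifted or knocked over (distance of any of sample_tin, cupping_bowl, brush from where it was at the start of the episode above 0.02 m or angle between any of sample_tin, cupping_bowl's own z axis and vertical above 0.3 rad).
It fails at once if the lever is gripped, or the grinder is handled roughly: more than 30 N from the robot (contact force between any of the fingers, the arm and grinder above 30 N).
It also fails if it takes over 38 s, if anything falls off the work surface, if the arm or the gripper's body presses on something with over 40 N, if the wrist force passes 120 N, or if a joint passes its speed limit or range.

## Working session

There is one attempt and no reset: what is moved stays moved. The work goes in short steps, Python scripts to look and compute and a tool call to move; the robot and the scene stay as the last step left them, time stands still between calls to the robot, and variables do not carry over. Pictures are saved under pics/ and viewed, at most 10 in all, crops included, and the job is handed in when it is done.

Besides the shell and the picture viewer there is one more tool, called after "Call:" by a JSON object that holds its "name" and its "arguments". jog_arm: Moves the arm, as the interface text tells. Its arguments: {"type":"object","properties":{"commands":{"type":"array"},"grip_force":{"type":"number"}},"required":["commands"]}

```bash
mkdir -p pics; cat > h.py <<'E'
import numpy as np, cv2
from station import telemetry, cams
def snap(n):
    s=cams.snapshot(n); s['f']=np.array(s['frame']); return s
def save(s,p): cv2.imwrite('pics/'+p,cv2.cvtColor(s['f'],cv2.COLOR_RGB2BGR))
def ray(s,uv):
    K=np.array(s['camera_matrix']);R=cv2.Rodrigues(np.array(s['rvec'],float))[0];t=np.array(s['tvec'],float).ravel()
    d=R.T@np.linalg.inv(K)@np.array([uv[0],uv[1],1.]); return -R.T@t,d
def onz(s,uv,z):
    c,d=ray(s,uv); return c+d*(z-c[2])/d[2]
def tri(a,b):
    c1,d1=a;c2,d2=b
    k=np.linalg.lstsq(np.c_[d1,-d2],c2-c1,rcond=None)[0]
    p,q=c1+k[0]*d1,c2+k[1]*d2; return (p+q)/2,np.linalg.norm(p-q)
def proj(s,p): return cv2.projectPoints(np.array(p,float).reshape(-1,1,3),np.array(s['rvec'],float),np.array(s['tvec'],float),np.array(s['camera_matrix']),None)[0].reshape(-1,2)
E
python3 - <<'E'
from h import *
for n in('scene','top'):
    s=snap(n);save(s,n+'0.png');print(n,ray(s,(256,192)),s['camera_matrix'])
    hsv=cv2.cvtColor(s['f'],cv2.COLOR_RGB2HSV);H,S,V=cv2.split(hsv)
    for c,m in dict(red=((H<8)|(H>172))&(S>130)&(V>80),green=(H>45)&(H<85)&(S>110)&(V>50),blue=(H>95)&(H<130)&(S>130)&(V>60),yel=(H>20)&(H<35)&(S>130)&(V>100)).items():
        k,l,st,ce=cv2.connectedComponentsWithStats(m.astype(np.uint8))
        print(c,[(st[i,4],ce[i].round(1).tolist()) for i in range(1,k) if st[i,4]>8])
o=telemetry.get_obs();print(o['time'],o['tool_pos'],o['orientation'],o['grip_width'])
E
```

```text
scene (array([ 0.85824883, -0.52282175,  0.81762792]), array([-0.36896482,  0.60326768, -0.7070795 ])) [[429.50817957   0.         257.5827442 ]
 [  0.         429.50817957 190.34914705]
 [  0.           0.           1.        ]]
red []
green [(np.int32(9), [239.6, 56.2]), (np.int32(121), [282.7, 215.9])]
blue [(np.int32(41), [449.7, 181.1]), (np.int32(17), [204.9, 181.2])]
yel [(np.int32(18), [209.0, 173.3])]
top (array([0.41652715, 0.02237475, 0.98156181]), array([ 0.161912  ,  0.01385377, -0.98674948])) [[423.4716342    0.         256.86169034]
 [  0.         423.4716342  195.73546772]
 [  0.           0.           1.        ]]
red [(np.int32(33), [264.9, 235.1])]
green [(np.int32(156), [306.2, 145.6])]
blue [(np.int32(55), [88.7, 68.1]), (np.int32(31), [305.6, 240.1])]
yel [(np.int32(31), [292.4, 243.5])]
0.1 [ 0.18501797 -0.54390911  0.20471712] [[ 9.46750848e-01  3.21966956e-01 -3.32819510e-04]
 [ 3.21967081e-01 -9.46749647e-01  1.51792487e-03]
 [ 1.73624894e-04 -1.54425358e-03 -9.99998793e-01]] 0.09392220049743961
```

View pics/scene0.png

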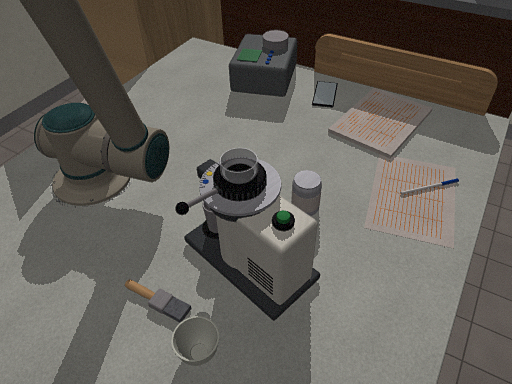

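View pics/top0.png

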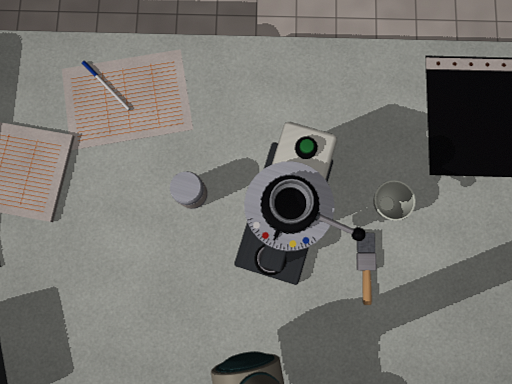

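The scene shows the grinder with its lever ball at (182,208) and the green button at (283,216). In the top view the ball is at (358,234), the red dot at (265,235), white at (256,226), yellow at (292,243) and blue at (306,240). The pointer looks to be near (276,238).

```bash
python3 - <<'E'
from h import *
t=snap('top');s=snap('scene')
P={}
for n,a,b in(('button',(306.2,145.6),(282.7,215.9)),('blue',(305.6,240.1),(204.9,181.2)),('yellow',(292.4,243.5),(209,173.3))):
    print(n,tri(ray(t,a),ray(s,b)))
def dark(im,box,thr=45):
    x0,y0,x1,y1=box;g=cv2.cvtColor(im['f'],cv2.COLOR_RGB2GRAY)[y0:y1,x0:x1]
    k,l,st,ce=cv2.connectedComponentsWithStats((cv2.erode((g<thr).astype(np.uint8),np.ones((3,3)))))
    i=1+np.argmax(st[1:,4]);return ce[i]+[x0,y0],st[i]
a,sa=dark(t,(349,225,367,243));b,sb=dark(s,(172,198,192,218));print(a,sa,b,sb)
ball=tri(ray(t,a),ray(s,b));print('ball',ball)
red=onz(t,(264.9,235.1),.24);bl=onz(t,(305.6,240.1),.24);ye=onz(t,(292.4,243.5),.24)
wm=(t['f'][220:232,250:262].min(2)>190);v,u=np.nonzero(wm);wuv=(u.mean()+250,v.mean()+220);wh=onz(t,wuv,.24)
bz=onz(t,a,.254);bu=onz(t,(306.2,145.6),tri(ray(t,(306.2,145.6)),ray(s,(282.7,215.9)))[0][2])
print('white',wuv,len(u),wh,'red',red,'bl',bl,'ye',ye,'ball',bz,'bu',bu)
from scipy.optimize import least_squares
def f(c): 
    c=np.array(c);return [np.hypot(*(p[:2]-c))-r for p,r in((red,.068),(bl,.068),(ye,.068),(bz,.128),(bu,.115))]
r=least_squares(f,[.4,-.05]);c=r.x;print('c',c,r.fun)
ang=lambda p:np.arctan2(*(p[:2]-c)[::-1])
psi=ang(bu);val=(ang(bz)-psi-3.787)%(2*np.pi)
print('psi',psi,'lever',val,'target',[(ang(p)-psi-2.217)%(2*np.pi) for p in(red,wh,ye,bl)])
for im,bx,n in((t,(230,150,380,270),'top'),):
    x0,y0,x1,y1=bx;cv2.imwrite('pics/crop_%s.png'%n,cv2.resize(cv2.cvtColor(im['f'][y0:y1,x0:x1],cv2.COLOR_RGB2BGR),None,fx=5,fy=5,interpolation=cv2.INTER_CUBIC))
E
```

```text
button (array([ 0.62716212, -0.05563563,  0.23496716]), np.float64(0.0007662000388606651))
blue (array([ 0.45589636, -0.05532976,  0.24317898]), np.float64(0.001110417696629903))
yellow (array([ 0.44955113, -0.03245817,  0.24280787]), np.float64(0.0014680888784912808))
[358.48314607 233.93258427] [ 4  4 12 11 89] [181.86046512 207.77906977] [ 5  5 11 11 86]
ball (array([ 0.46850624, -0.14349272,  0.25684531]), np.float64(0.0020932703695909953))
white (np.float64(nan), np.float64(nan)) 0 [nan nan nan] red [0.46236391 0.01507874 0.24      ] bl [ 0.45563512 -0.05601869  0.24      ] ye [ 0.44910506 -0.03313166  0.24      ] ball [ 0.46791708 -0.1448404   0.254     ] bu [ 0.62684188 -0.05585551  0.23496716]
c [ 0.51637952 -0.02607162] [-9.53760495e-05 -2.74750505e-04 -3.56103158e-04  2.75602254e-04
 -5.92773705e-04]
psi -0.26336629163737146 lever 0.8013369136013448 target [np.float64(0.5369336696815039), np.float64(nan), np.float64(1.2925200625293138), np.float64(1.6459919954051045)]<stdin>:13: RuntimeWarning: Mean of empty slice.
  ret = ret.dtype.type(ret / rcount)
```

View pics/crop_top.png

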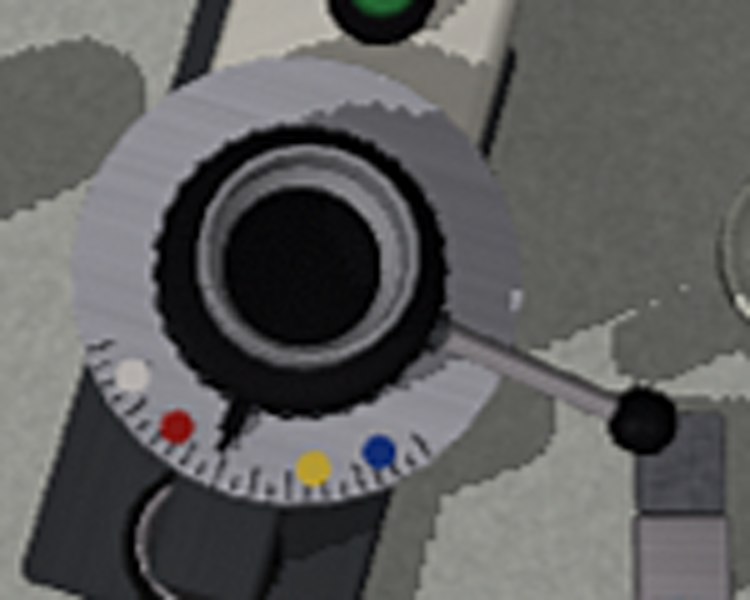

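Fit residuals are under 1 mm. The lever stands at 0.80 and the red dot needs 0.537, so I'll push clockwise from the rear side of the rod. The pointer tip in the crop is at (225,448), the red dot at (177,427).

Call:
{"name": "jog_arm", "arguments": {"commands": [[[0.74, 0.91, 0.7], [0, 0, 0.1], -1], [[0.74, 0.91, 0.7], [0, 0, 0.1], -1], [[0.74, 0.91, 0.7], [0, 0, 0.1], -1], [[0.74, 0.91, 0.7], [0, 0, 0.1], -1], [[0.74, 0.91, 0.7], [0, 0, 0.1], -1]], "grip_force": 5}}

```text
time: 0.82
tool_pos: [0.2964, -0.4079, 0.3108]
orientation: [[0.858, 0.513, -0.0], [0.513, -0.858, -0.002], [-0.001, 0.001, -1.0]]
contact_force: [0.5, -0.1, -0.2]
grip_width: 0.0472
grip_force: 0.0
```

Call:
{"name": "jog_arm", "arguments": {"commands": [[[0.74, 0.91, 0], [0, 0, 0.1], -1], [[0.74, 0.91, 0], [0, 0, 0.1], -1], [[0.74, 0.91, 0], [0, 0, 0.1], -1], [[0.74, 0.91, 0], [0, 0, 0.1], -1], [[0.74, 0.91, 0], [0, 0, 0.1], -1]]}}

```text
time: 1.45
tool_pos: [0.4062, -0.2727, 0.3091]
orientation: [[0.735, 0.678, -0.003], [0.678, -0.735, 0.0], [-0.002, -0.002, -1.0]]
contact_force: [-1.2, 0.3, 0.2]
grip_width: 0.0005
grip_force: 0.0
```

Call:
{"name": "jog_arm", "arguments": {"commands": [[[0.74, 0.91, 0], [0, 0, 0.08], -1], [[0.74, 0.91, 0], [0, 0, 0.08], -1], [[0.74, 0.91, 0], [0, 0, 0.08], -1], [[0.74, 0.91, 0], [0, 0, 0.08], -1], [[0.74, 0.91, 0], [0, 0, 0.08], -1], [[0.74, 0.91, 0], [0, 0, 0.08], -1]]}}

```text
time: 2.2
tool_pos: [0.5172, -0.1369, 0.3104]
orientation: [[0.613, 0.79, -0.001], [0.79, -0.613, -0.001], [-0.001, -0.0, -1.0]]
contact_force: [0.0, -0.5, 0.0]
grip_width: 0.0006
grip_force: 0.0
```

```bash
python3 - <<'E'
from h import *
o=telemetry.get_obs();print(o['time'],o['tool_pos'],o['orientation'],o['grip_width'],o['contact_force'])
s=snap('scene');save(s,'scene1.png')
E
```

```text
2.2 [ 0.5171939  -0.13689684  0.31035954] [[ 6.12797122e-01  7.90240034e-01 -6.13351637e-04]
 [ 7.90239774e-01 -6.12797423e-01 -6.46347401e-04]
 [-8.86629895e-04 -8.86150317e-05 -9.99999603e-01]] 0.0005926972548158598 [ 0.00563702 -0.52039849  0.00454655]
```

View pics/scene1.png

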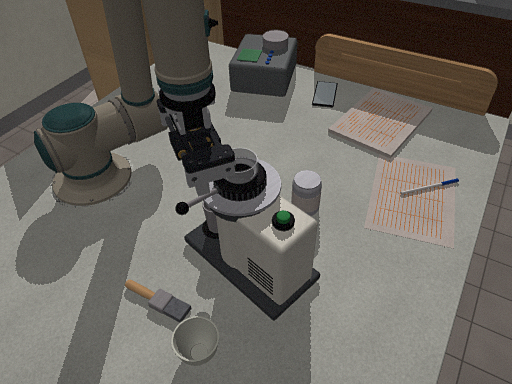

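The gripper is around (205,150), partly near the hopper; I'll project the expected tip to check it against the picture.

```bash
python3 - <<'E'
from h import *
s=snap('scene');t=snap('top')
P=[[.517,-.137,.31],[.517,-.137,.40],[.4685,-.1445,.254],[.516,-.026,.3],[.479,-.117,.254]]
print(proj(s,P),proj(t,P))
a=s['f'][120:230,150:300];b=t['f'][150:270,230:380]
cv2.imwrite('pics/c2.png',cv2.cvtColor(np.vstack([cv2.resize(a,(400,293)),cv2.resize(b,(400,300))]),cv2.COLOR_RGB2BGR))
E
```

```text
[[202.2525597  193.95295902]
 [195.68460963 152.35651716]
 [181.1547549  209.26502443]
 [237.1974545  160.10889059]
 [194.93841999 201.59389118]] [[361.34794019 200.7966212 ]
 [376.66812115 191.61476902]
 [358.280878   233.58602498]
 [291.42544847 200.44975653]
 [342.16921046 227.01663891]]
```

View pics/c2.png

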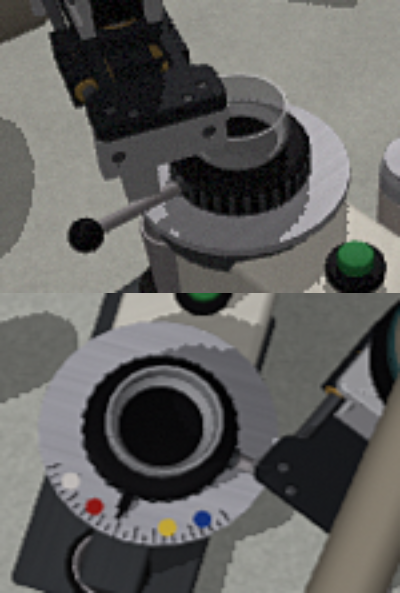

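The tip is at about (204,195) in the scene, agreeing with the projection (202,194), and it stands clear behind the rod. The top view still sees the pointer and the red dot, so I'll descend.

Call:
{"name": "jog_arm", "arguments": {"commands": [[[0, 0, -0.21], [0, 0, 0], -1], [[0, 0, -0.42], [0, 0, 0], -1], [[0, 0, -0.42], [0, 0, 0], -1], [[-0.05, 0.03, -0.42], [0, 0, 0], -1], [[-0.05, 0.03, -0.42], [0, 0, 0], -1]]}}

```text
time: 2.98
tool_pos: [0.5108, -0.1304, 0.2492]
orientation: [[0.61, 0.792, 0.003], [0.792, -0.61, -0.001], [0.001, 0.003, -1.0]]
contact_force: [0.8, 0.6, 0.4]
grip_width: 0.0008
grip_force: 0.0
```

Call:
{"name": "jog_arm", "arguments": {"commands": [[[-0.04, 0.0, -0.02], [0, 0, 0], -1], [[-0.08, 0.01, -0.02], [0, 0, 0], -1], [[-0.11, 0.02, -0.02], [0, 0, 0], -1], [[-0.14, 0.035, -0.02], [0, 0, 0], -1], [[-0.17, 0.05, -0.02], [0, 0, 0], -1], [[-0.2, 0.065, -0.02], [0, 0, 0], -1], [[-0.22, 0.075, -0.02], [0, 0, 0], -1], [[-0.22, 0.075, -0.02], [0, 0, 0], -1]]}}

```text
time: 3.98
tool_pos: [0.4771, -0.119, 0.2446]
orientation: [[0.61, 0.792, -0.001], [0.792, -0.61, -0.0], [-0.0, -0.0, -1.0]]
contact_force: [1.7, -2.8, 1.4]
grip_width: 0.0006
grip_force: 1.2
```

```bash
cat > m.py <<'E'
from h import *
c=np.array([.5164,-.0261])
t=snap('top');f=t['f']
H,S,V=cv2.split(cv2.cvtColor(f,cv2.COLOR_RGB2HSV))
m=((H<8)|(H>172))&(S>120)&(V>70);m[:220]=0;m[250:]=0;m[:,:250]=0;m[:,300:]=0
v,u=np.nonzero(m);red=onz(t,(u.mean(),v.mean()),.24)[:2]
g=cv2.cvtColor(f,cv2.COLOR_RGB2GRAY).astype(np.float32)
# dark profile along an arc at radii 57-64 mm at height .244 (pointer)
A=np.radians(np.arange(-190,-85,.25));prof=0
for r in(.057,.059,.061,.063):
    p=proj(t,np.c_[c[0]+r*np.cos(A),c[1]+r*np.sin(A),0*A+.244]).astype(np.float32)
    prof=prof+cv2.remap(g,p[:,:1],p[:,1:],cv2.INTER_LINEAR)[:,0]/4
i=prof.argmin();w=np.clip(90-prof,0,None)*(abs(np.arange(len(A))-i)<30);pa=(w*A).sum()/w.sum()
ra=np.arctan2(*(red-c)[::-1]);ra-=2*np.pi*(ra>0)
print('npx',len(u),'min',prof[i],'pointer deg',np.degrees(pa),'red deg',np.degrees(ra),'gap mm',(pa-ra)*68)
o=telemetry.get_obs();print(o['time'],o['tool_pos'],o['contact_force'])
cv2.imwrite('pics/m.png',cv2.resize(cv2.cvtColor(f[190:260,230:380],cv2.COLOR_RGB2BGR),None,fx=5,fy=5,interpolation=cv2.INTER_CUBIC))
E
python3 m.py
```

```text
npx 32 min 62.766113 pointer deg -117.19419417663359 red deg -217.60907867578305 gap mm 119.17478397135832
4.025 [ 0.47706384 -0.11901082  0.24455132] [ 0.71000441 -2.08820104  0.69753808]
```

View pics/m.png

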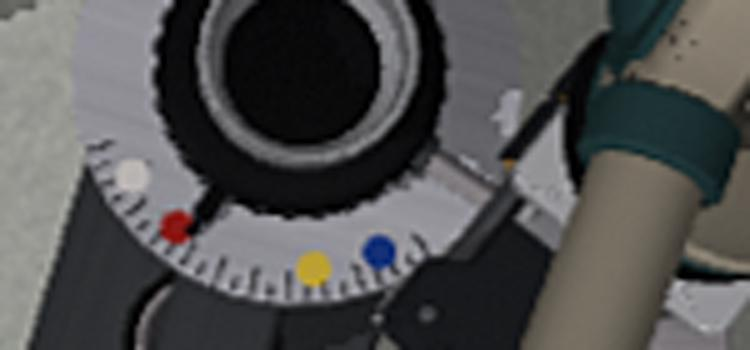

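The pointer tip at crop (195,232) now touches the edge of the red dot at (178,227). The blue dot misled the profile, so I'll limit the range.

```bash
sed -i 's/arange(-190,-85/arange(-235,-180/; s/g=cv2.*$/g=f.max(2).astype(np.float32)/' m.py; python3 m.py
```

```text
npx 32 min 13.204102 pointer deg -212.77926469288803 red deg -217.60907867578305 gap mm 5.7321386257057725
4.075 [ 0.47715048 -0.11896826  0.24452159] [ 0.56374608 -1.90268214 -0.06208985]
```

Call:
{"name": "jog_arm", "arguments": {"commands": [[[-0.014, 0.01, 0], [0, 0, 0], -1], [[-0.028, 0.021, 0], [0, 0, 0], -1], [[-0.042, 0.032, 0], [0, 0, 0], -1], [[-0.042, 0.032, 0], [0, 0, 0], -1]]}}

```text
time: 4.58
tool_pos: [0.4709, -0.1142, 0.2445]
orientation: [[0.61, 0.792, -0.0], [0.792, -0.61, 0.0], [-0.0, -0.0, -1.0]]
contact_force: [1.0, -2.8, 0.7]
grip_width: 0.0008
grip_force: 1.4
```

```bash
python3 m.py
```

```text
npx 28 min 9.9729 pointer deg -217.1599001061843 red deg -217.30220044015326 gap mm 0.16888543610231466
4.625 [ 0.47102542 -0.11404722  0.24447295] [ 1.05989159 -3.82562594 -0.12091869]
```

View pics/m.png

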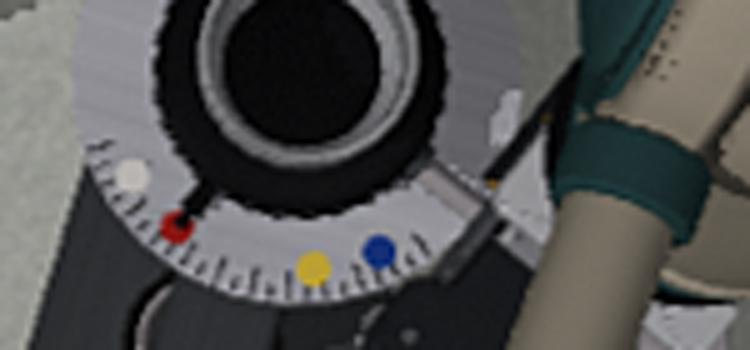

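The pointer now stands on the red dot at (178,227), gap about 0.2 mm. I'll hold, retreat away from the rod, then rise.

Call:
{"name": "jog_arm", "arguments": {"commands": [[[0, 0, 0], [0, 0, 0], -1], [[0, 0, 0], [0, 0, 0], -1], [[0.03, -0.02, 0], [0, 0, 0], -1], [[0.1, -0.08, 0], [0, 0, 0], -1], [[0.18, -0.14, 0], [0, 0, 0], -1], [[0.18, -0.14, 0], [0, 0, 0], -1], [[0.18, -0.14, 0.4], [0, 0, 0], -1], [[0.18, -0.14, 0.75], [0, 0, 0], -1]]}}

```text
time: 5.62
tool_pos: [0.4978, -0.1351, 0.3579]
orientation: [[0.61, 0.792, -0.002], [0.792, -0.61, 0.001], [-0.0, -0.002, -1.0]]
contact_force: [1.1, -0.1, 0.3]
grip_width: 0.0004
grip_force: 0.0
```

Call:
{"name": "jog_arm", "arguments": {"commands": [[[0.86, 0.54, 0], [0, 0, -0.56], -1], [[0.86, 0.54, 0], [0, 0, -0.56], -1], [[0.86, 0.54, 0], [0, 0, -0.56], -1], [[0.86, 0.54, 0], [0, 0, -0.56], -1], [[0.86, 0.54, 0], [0, 0, -0.56], -1], [[0.86, 0.54, 0], [0, 0, -0.56], -1], [[0.86, 0.54, 0], [0, 0, -0.56], -1], [[0.86, 0.54, 0], [0, 0, -0.56], -1]]}}

```text
time: 6.62
tool_pos: [0.6271, -0.0542, 0.3567]
orientation: [[0.967, -0.255, -0.001], [-0.255, -0.967, 0.0], [-0.001, -0.0, -1.0]]
contact_force: [0.0, -0.8, -0.0]
grip_width: 0.0006
grip_force: 0.0
```

```bash
python3 m.py; python3 - <<'E'
from h import *
s=snap('scene')
cv2.imwrite('pics/s3.png',cv2.resize(cv2.cvtColor(s['f'][60:310,130:360],cv2.COLOR_RGB2BGR),None,fx=2.2,fy=2.2))
o=telemetry.get_obs();print(o['q'],proj(s,[o['tool_pos'],[.627,-.0558,.235]]))
E
```

```text
npx 0 min 53.92871 pointer deg -231.3371507883306 red deg nan gap mm nan
6.675 [ 0.62718175 -0.05426502  0.3568105 ] [ 0.00463471 -0.88582944 -1.45542101]
[-1.12799060e+01  1.85901006e+01  6.14236053e+01  6.69029196e-03
  1.00019683e+02  9.34931868e+01] [[284.453517   165.05979861]
 [282.3721589  215.95871528]]m.py:6: RuntimeWarning: Mean of empty slice.
  v,u=np.nonzero(m);red=onz(t,(u.mean(),v.mean()),.24)[:2]
  ret = ret.dtype.type(ret / rcount)
```

View pics/s3.png

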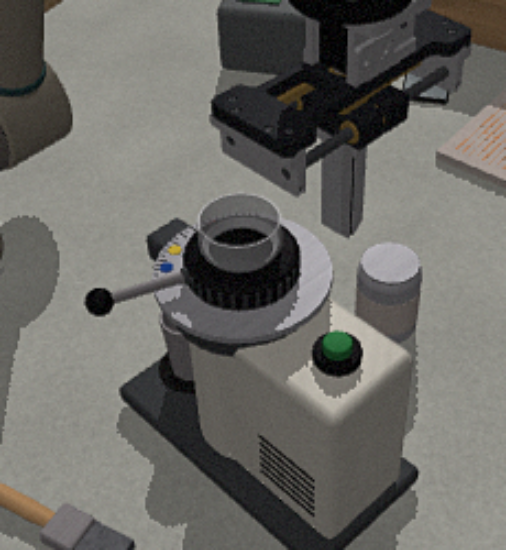

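The tip at crop (345,232) stands right above the green button at (338,345), and the wide finger plates are clear of the hopper. I'll go down to just above it, then press in small steps.

Call:
{"name": "jog_arm", "arguments": {"commands": [[[0, -0.01, -0.4], [0, 0, 0], -1], [[0, -0.01, -0.7], [0, 0, 0], -1], [[0, -0.01, -0.78], [0, 0, 0], -1], [[0, -0.01, -0.78], [0, 0, 0], -1]]}}

```text
time: 7.22
tool_pos: [0.6276, -0.0559, 0.2404]
orientation: [[0.967, -0.256, 0.0], [-0.256, -0.967, -0.0], [0.0, 0.0, -1.0]]
contact_force: [0.0, 0.8, 1.1]
grip_width: 0.0003
grip_force: 0.0
```

Call:
{"name": "jog_arm", "arguments": {"commands": [[[0, 0, -0.02], [0, 0, 0], -1], [[0, 0, -0.04], [0, 0, 0], -1], [[0, 0, -0.05], [0, 0, 0], -1], [[0, 0, -0.05], [0, 0, 0], -1]]}}

```text
time: 7.72
tool_pos: [0.6286, -0.0561, 0.2336]
orientation: [[0.967, -0.256, 0.004], [-0.256, -0.967, -0.001], [0.004, -0.0, -1.0]]
contact_force: [2.3, -0.6, 3.9]
grip_width: 0.0003
grip_force: 1.7
```

Call:
{"name": "jog_arm", "arguments": {"commands": [[[0, 0, -0.007], [0, 0, 0], -1], [[0, 0, -0.015], [0, 0, 0], -1], [[0, 0, -0.015], [0, 0, 0], -1]]}}

```text
time: 8.1
tool_pos: [0.6286, -0.0561, 0.2313]
orientation: [[0.967, -0.256, 0.003], [-0.256, -0.967, -0.001], [0.004, -0.0, -1.0]]
contact_force: [3.6, 0.2, 6.0]
grip_width: 0.0005
grip_force: 3.0
```

Call:
{"name": "jog_arm", "arguments": {"commands": [[[0, 0, -0.007], [0, 0, 0], -1], [[0, 0, -0.013], [0, 0, 0], -1], [[0, 0, -0.013], [0, 0, 0], -1]]}}

```text
time: 8.48
tool_pos: [0.6286, -0.0561, 0.2311]
orientation: [[0.967, -0.256, 0.005], [-0.256, -0.967, -0.001], [0.005, -0.0, -1.0]]
contact_force: [1.3, -0.2, 12.7]
grip_width: 0.0005
grip_force: 6.2
```

The button has bottomed out: 12.7 N with no further travel. I'll hold briefly, then release and rise.

Call:
{"name": "jog_arm", "arguments": {"commands": [[[0, 0, 0], [0, 0, 0], -1], [[0, 0, 0.03], [0, 0, 0], -1], [[0, 0, 0.08], [0, 0, 0], -1], [[0, 0, 0.4], [0, 0, 0], -1], [[0, 0, 0.85], [0, 0, 0], -1], [[0, 0, 0.85], [0, 0, 0], -1]]}}

```text
time: 9.22
tool_pos: [0.6278, -0.056, 0.36]
orientation: [[0.967, -0.256, 0.005], [-0.256, -0.967, -0.001], [0.005, -0.0, -1.0]]
contact_force: [0.2, -0.2, -0.4]
grip_width: 0.0001
grip_force: 0.0
```

Call:
{"name": "jog_arm", "arguments": {"commands": [[[-0.5, -1, 0], [0, 0, 0], -1], [[-0.5, -1, 0], [0, 0, 0], -1], [[-0.5, -1, 0], [0, 0, 0], -1], [[-0.5, -1, 0], [0, 0, 0], -1], [[-0.5, -1, 0], [0, 0, 0], -1]]}}

```text
time: 9.85
tool_pos: [0.5518, -0.205, 0.3544]
orientation: [[0.967, -0.256, -0.003], [-0.256, -0.967, 0.002], [-0.003, -0.002, -1.0]]
contact_force: [0.5, 1.2, 0.3]
grip_width: 0.0002
grip_force: 0.0
```

Call:
{"name": "jog_arm", "arguments": {"commands": [[[-0.5, -1, 0], [0, 0, 0], -1], [[-0.5, -1, 0], [0, 0, 0], -1], [[-0.5, -1, 0], [0, 0, 0], -1], [[-0.5, -1, 0], [0, 0, 0], -1], [[-0.5, -1, 0], [0, 0, 0], -1]]}}

```text
time: 10.48
tool_pos: [0.4782, -0.3542, 0.3553]
orientation: [[0.967, -0.254, -0.0], [-0.254, -0.967, 0.002], [-0.001, -0.002, -1.0]]
contact_force: [0.1, 0.0, -0.2]
grip_width: 0.0005
grip_force: 0.0
```

```bash
python3 m.py; python3 - <<'E'
from h import *
t=snap('top');save(t,'top9.png')
E
```

```text
npx 26 min 8.768555 pointer deg -217.15734583795643 red deg -217.32055500181738 gap mm 0.19370053495845063
10.525 [ 0.47831631 -0.35405119  0.35552834] [-0.56306475  0.31600452 -0.10296634]
```

View pics/top9.png

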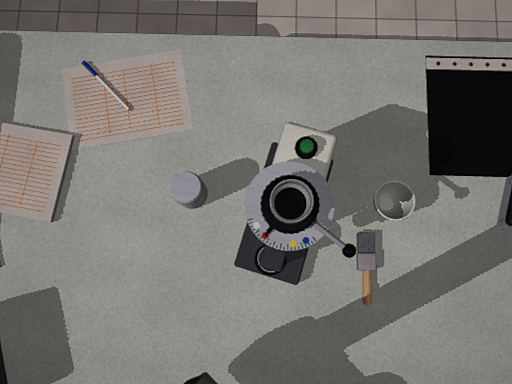

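The pointer stands on red at (265,235) with a 0.2 mm gap. The button is up at (306,146), and the cup, tin, bowl and brush have not moved. The arm is clear, so I'm handing in.

```bash
python3 -c "
from station import finish_job
print(finish_job())"
```

```text
the job is handed in; nothing more can be done
None
```

I pushed the lever until the pointer stood on the red dot (measured about 0.2 mm off), pressed the green button right down and released it, left the cup, tin, bowl and brush where they were, and handed the job in at about 10.6 s; no verdict was returned.

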